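# Swing the easel's masking strip to the red stop

## Robot

A 7-joint arm with a two-finger parallel gripper is mounted at the origin on the work surface. World frame = base frame: x ahead of the robot, y to its left, z up, the work surface at z = 0. Lengths are in mm, angles in rad, forces in N, time in s.
With the tool pointing down it reaches from about 400 to 875 mm from the base axis. Payload 4.4 kg.
Tool frame: the origin (TCP) lies at the very end of the fingers, on their centre line; the grasp point (between the pads) lies ctrl.grip_depth behind it (ctrl.grip_depth is the distance from the TCP to the grasp point, in mm); z points along the fingers, y is the direction in which the jaws open and shut (so a half turn about z gives the same grasp; the last joint's range is limited). The gripper opens to 85 mm and grips with 20 to 120 N. Pads are 22 mm wide; open, the fingers measure 114 mm over their backs; the gripper's body (76 mm by 85 mm) begins 54 mm behind the grasp point. The pads swing forward as they close: fully open they stand 13 mm farther back than shut.
Start: joints at [-0.066, 0.628, 0.038, 1.517, -0.027, 0.996, -0.02], TCP at [650.014, 0.027, 231.313] pointing down, gripper open.
Joint ranges: [-3.06, 3.06], [-0.37, 2.12], [-1.25, 1.32], [0.18, 2.47], [-1.1, 4.24], [0.23, 1.98], [-2.94, 2.94]. Speed limits (rad/s): [2.57, 2.57, 3.14, 3.14, 3.14, 3.14, 3.14].

## Interface

Orientations are given as [roll, pitch, yaw] about the fixed x, y, z axes, in that order (R = Rz(yaw) Ry(pitch) Rx(roll)).
In Python, from cell import ctrl gives the robot as it stands.
- The arm moves only by the tool servo_tool, never from a script. Its argument "commands" is one flat list of numbers, 5 for each row, row after row: the shift along the tool's x, y, z in units of 25 mm (1.0 is 25 mm), then the turn about the tool's z in units of 6 degrees (1.0 is 6 degrees), then the closure, from 0 (fully open) to 1 (shut). In form: [tx, ty, tz, twist, gripper, tx, ty, tz, twist, gripper, ...]. A call has 1 to 10 rows; each row is the pose to reach, as a shift and turn from the pose commanded when the call began, along the tool's axes at that moment; what a row does not reach only later rows make up. A row lasts 1/12 s, in which the tool goes at most 41.7 mm and 7.16 degrees, less where a joint would pass 70% of its speed; a pose out of reach is approached as far as the arm can. A call with a gripper value outside its range is refused whole. The fingers move at their own pace and stop on an object; the grip force is fixed at half the most. Time passes only in rows, so rows that repeat a pose let the fingers close. It gives the time, the measured TCP pose, the force and the opening at its end, in the units of the state.
- ctrl.read_state(): the state, without advancing time (a new reading comes with each control period).
- ctrl.get_image(name): name is "scene" or "side" or "wrist"; returns a dict with "img" (480x640x3 uint8, blue, green, red), "K" (3x3 intrinsics, pixels), "dist_coeffs" ([k1, k2, p1, p2, k3] as OpenCV has them; the pictures are not rectified), "T" (4x4, takes a point from camera to world coordinates). Camera axes: x right, y down, z forward; pixel columns grow to the right and rows downward; lengths in mm; the calibration is good to about 2 mm. A picture is of the moment at which its call begins. There is no depth.
- ctrl.finish_job(): hands the job in, once; it reports no verdict.
The state is a dict: "clock": time; "qpos": joint angles; "qd": joint speeds; "tau": joint torques, N m; "eef_pos": TCP position; "tool_rot": TCP orientation; "force": force on the tool from outside, world axes, zero at the start; "torque": the same for the moment, N m; "width": finger opening in mm.
Only numpy, scipy, OpenCV 4.12 (cv2) and the standard library are available. Lean on these libraries where they do the work, as an engineer would, in place of code of your own. Each camera call takes 0.05 s, during which the arm holds its last target.

## Task

On the darkroom's masking easel a black strip with a yellow finger tab swivels about a pin at its other end. Push its free end round, gently, until the strip's edge rests against the red stop post (not the white one), then let go. Leave the focusing magnifier that stands on the easel where it is.

Things in the scene. Friction and masses are not known exactly. Their poses are not given: they have to be found in the camera images.
- strip: Black bar 295 x 30 x 12 mm, 0.15-0.3 kg, flat on the grey board (top 18 mm above the table). Turns easily about a fixed pin, stays where left. Origin: centre of its pin hole (3 mm play), underside; x runs to the free end (270 mm). Yellow tab there: 40 x 30 mm, centred at x = 245 mm, top 30 mm above the underside. A 24 mm brass nut, top 41 mm above the table, holds it down.
- post_red: Red stop post, fixed upright on the easel, 20 mm in diameter and 30 mm tall, 175 to 210 mm from the pin. Origin: centre of its foot, on the board's top face. It may stand on either side of the strip. It touches the strip's edge when its axis is 25 mm from the strip's centre line.
- post_white: White stop post of the same size, the wrong one, on the other side of the strip. The strip starts between the posts, with 60 mm or more free on each side of the bar. Origin: centre of its foot, on the board's top face.
- focuser_mid (a point): Focusing magnifier, a loose bystander standing on a near corner of the easel, left or right (a film can stands on the other): dark round foot of 52 mm diameter, thin post, black eyepiece, 88 mm tall. This point is on its foot's axis, 45 mm above its underside.

How it is judged (in metres and radians):
At the end, for the whole second after the job is handed in: The strip lies flat, still on its pin and at rest, its long edge against the red post (gap under 10 mm), and the magnifier stands within 20 mm of where it was (y of post_red in the frame of strip between -0.035 and 0.035 m and x of post_red in the frame of strip above 0.1 m and distance of strip from where it was at the start of the episode below 0.01 m and angle between strip's own z axis and vertical below 0.1 rad and angular speed of strip below 0.05 rad/s and distance of focuser_mid from where it was at the start of the episode below 0.02 m); the robot touches nothing.
It fails at once if the strip is rammed against the red post (more than 40 N) (contact force between strip and post_red above 40 N).
It fails at once if the focusing magnifier is knocked over (angle between focuser_mid's own z axis and vertical above 0.5 rad).
It also fails if it takes over 34 s, if anything falls off the work surface, if the arm or the gripper's body presses on something with over 40 N, if the wrist force passes 120 N, or if a joint passes its speed limit or range.

## Working session

There is one attempt and no reset: what is moved stays moved. The work goes in short steps, Python scripts to look and compute and a tool call to move; the robot and the scene stay as the last step left them, time stands still between calls to the robot, and variables do not carry over. Pictures are saved under pics/ and viewed, and the job is handed in when it is done.

Besides the shell and the picture viewer there is one more tool, called after ">>>" by a JSON object that holds its "op" and its "data". servo_tool: Moves the arm, as the interface text tells. Its arguments: {"type":"object","properties":{"commands":{"type":"array","items":{"type":"number"}}},"required":["commands"]}

```bash
mkdir -p pics; ls; cat > h.py <<'E'
import numpy as np, cv2
from cell import ctrl
def ray(im,px):
    p=cv2.undistortPoints(np.array([[px]],float),np.array(im["K"],float),np.array(im["dist_coeffs"],float))[0,0]
    T=np.array(im["T"]);return T[:3,3],T[:3,:3]@np.array([p[0],p[1],1.])
def plane(im,px,z):
    o,d=ray(im,px);return o+d*(z-o[2])/d[2]
E
python3 - <<'E'
from h import *
import pickle
d={}
for n in ["scene","side","wrist"]:
    d[n]=ctrl.get_image(n);cv2.imwrite(f"pics/{n}0.png",d[n]["img"])
pickle.dump(d,open("d0.pkl","wb"))
s=ctrl.read_state();print(s["clock"],s["eef_pos"],s["tool_rot"],s["force"],s["width"],ctrl.grip_depth)
E
```

```text
pics
0.15 [6.49549519e+02 4.94150547e-02 2.30612823e+02] [-3.14018852e+00 -3.25872612e-05  1.57081366e+00] [ 0.70478865  0.69375024 -0.32105664] 85.35094495589016 18.700000000000003
```

View pics/scene0.png

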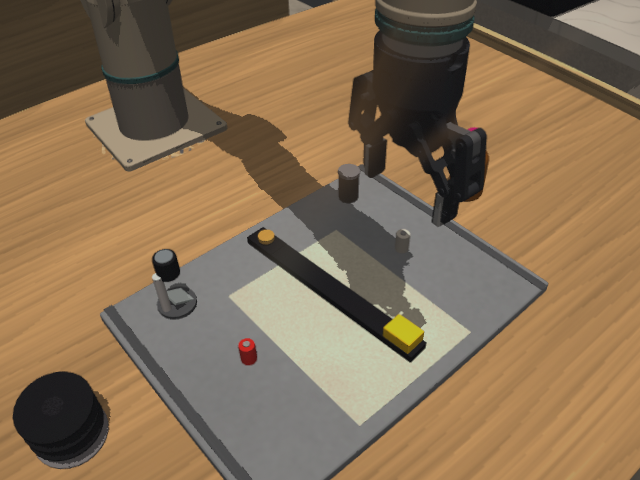

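View pics/side0.png

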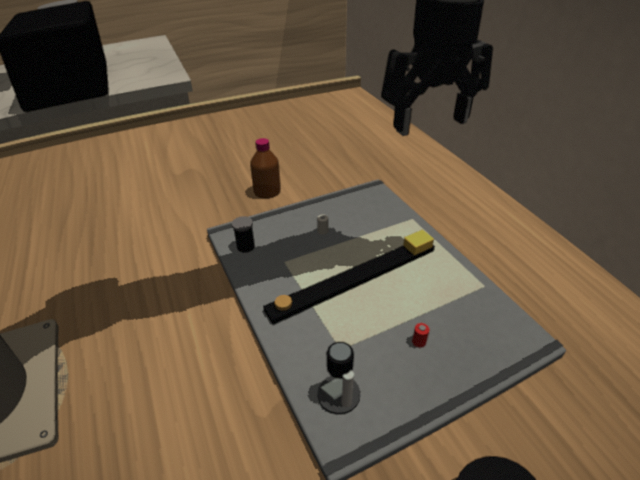

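View pics/wrist0.png

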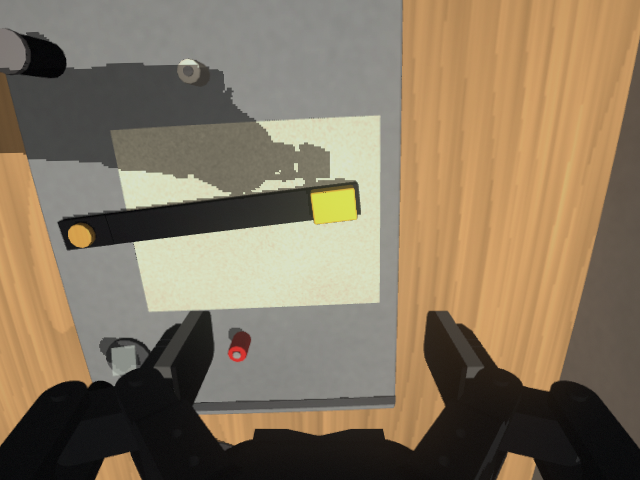

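The pictures show these pixel positions:
- **Scene:** nut about (266,237), yellow tab (404,333), red post (248,351), white post (402,240), magnifier foot (177,302).
- **Wrist:** nut (80,236), tab (334,205), red top (238,354).

Next I'll measure with colour masks.

```bash
cat > m.py <<'E'
from h import *
def blobs(img,lo,hi,n=3):
    hsv=cv2.cvtColor(img,cv2.COLOR_BGR2HSV);m=cv2.inRange(hsv,np.array(lo),np.array(hi))
    k,l,st,c=cv2.connectedComponentsWithStats(m)
    o=np.argsort(-st[1:,4])[:n]+1
    return [(c[i].round(1),st[i].tolist(),np.unique(img[l==i].mean(0).round()).tolist() if 0 else None) for i in o if st[i,4]>15]
E
python3 - <<'E'
from m import *
import pickle
d=pickle.load(open("d0.pkl","rb"))
for n,im in d.items():
    g=im["img"]
    print(n,np.array(im["T"])[:3,3].round())
    for nm,lo,hi,z in [("tab",(24,150,150),(34,255,255),48),("nut",(12,130,140),(22,255,255),41),("red",(0,170,60),(6,255,255),33),("red2",(174,170,60),(180,255,255),33)]:
        for c,st,_ in blobs(g,lo,hi,2): 
            print(nm,c,st,plane(im,c,z).round(1))
for n,px in [("scene",(247.5,342.5)),("side",(421.5,327)),("wrist",(237.5,354))]:
    print("redtop",n,plane(d[n],px,48).round(1))
for n,px in [("scene",(177,302)),("side",(339,394))]: print("foot",n,plane(d[n],px,24).round(1))
for n,px in [("scene",(402,232)),("side",(322,217)),("wrist",(188,71))]: print("white",n,plane(d[n],px,48).round(1))
# eyepiece
for n,px in [("scene",(166,265)),("side",(340,358))]: print("eyepiece",n,plane(d[n],px,95).round(1))
E
```

```text
scene [ 947. -330.  609.]
tab [403.7 329.2] [384, 314, 40, 31, 639] [663.    1.6  48. ]
nut [540.9 301.5] [334, 39, 306, 441, 48135] [739.3 168.3  41. ]
nut [ 96.1 232.2] [0, 81, 282, 332, 31959] [ 260.7 -215.1   41. ]
red [247.5 352.2] [239, 339, 18, 26, 321] [ 564.7 -154.4   33. ]
side [ 307. -426.  493.]
tab [418.8 238.5] [406, 231, 27, 16, 227] [6.592e+02 4.000e-01 4.800e+01]
nut [282.8 300.7] [275, 295, 16, 12, 138] [418.4 -28.9  41. ]
red [421.9 332.3] [415, 324, 14, 22, 113] [ 567.7 -150.    33. ]
wrist [649.  83. 373.]
tab [334. 206.] [311, 189, 46, 35, 1310] [662.1   5.9  48. ]
nut [626.5  27.9] [614, 0, 26, 75, 559] [900.9 155.5  41. ]
nut [ 79.2 235.8] [68, 225, 23, 23, 411] [419.8 -24.5  41. ]
red [237.2 352.5] [228, 346, 19, 16, 162] [ 560.6 -159.2   33. ]
redtop scene [ 563.2 -151.4   48. ]
redtop side [ 563.5 -151.5   48. ]
redtop wrist [ 564.7 -150.4   48. ]
foot scene [ 435.9 -180.3   24. ]
foot side [ 432.3 -181.2   24. ]
white scene [541.1 115.2  48. ]
white side [541.5 115.9  48. ]
white wrist [542.6 118.   48. ]
eyepiece scene [ 437.5 -181.    95. ]
eyepiece side [ 432.9 -179.6   95. ]
```

Pin is at about (419,-26), strip angle about +0.115 rad, and the red post at (563.7,-151). The strip has to turn clockwise to about -0.58 rad. I'll close the fingers and lower them on the +y side of the tab, clear of it.

>>> {"op": "servo_tool", "data": {"commands": [1.0, 0.1, 0, -0.5, 1, 2.1, 0.2, 0, -1.1, 1, 2.1, 0.2, 1.5, -1.1, 1, 2.1, 0.2, 3, -1.1, 1, 2.1, 0.2, 4.5, -1.1, 1, 2.1, 0.2, 6, -1.1, 1, 2.1, 0.2, 7, -1.1, 1, 2.1, 0.2, 7.5, -1.1, 1, 2.1, 0.2, 7.9, -1.1, 1, 2.1, 0.2, 7.9, -1.1, 1]}}

```text
clock: 0.98
eef_pos: [654.2, 52.5, 32.3]
tool_rot: [-3.139, -0.0, 1.686]
force: [-0.1, -0.6, 0.1]
width: 0.2
```

```bash
python3 - <<'E'
from m import *
for n in ["scene","side"]:
    im=ctrl.get_image(n);cv2.imwrite(f"pics/{n}1.png",im["img"])
    for c,st,_ in blobs(im["img"],(24,150,150),(34,255,255),1):print(n,c,plane(im,c,48).round(1))
s=ctrl.read_state();print(s["clock"],s["eef_pos"],s["tool_rot"],s["force"],s["width"])
E
```

```text
scene [403.6 329.4] [663.2   1.3  48. ]
side [418.7 238.5] [6.591e+02 4.000e-01 4.800e+01]
1.0833 [656.09266113  52.60469626  34.9769133 ] [3.13954100e+00 2.83398467e-05 1.68590871e+00] [-0.91831438 -0.73081334  0.48023007] -0.12811705417523517
```

View pics/side1.png

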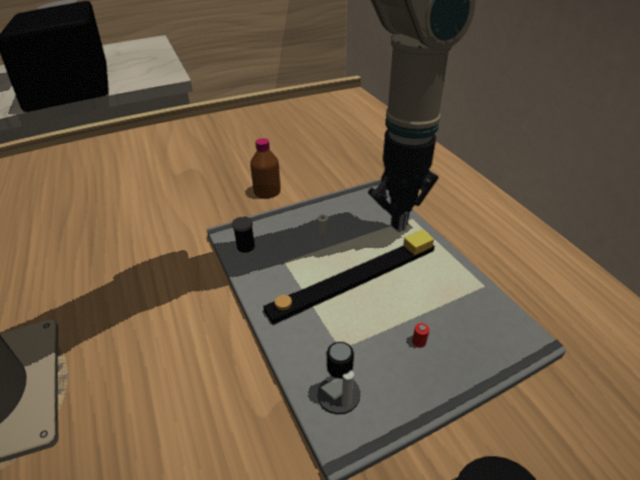

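Fingers are down behind the tab (the tab at (419,238) hasn't moved). Now I'll work out the arc.

```bash
cat > arc.py <<'E'
from h import *
def rows(p0,yaw0,ths,offs,u=243,pin=(419,-26)):
    for th,off in zip(ths,offs):
        c,s=np.cos(th),np.sin(th)
        p=np.array(pin)+u*np.array([c,s])+off*np.array([-s,c])
        d=p-p0; tx=d@[np.cos(yaw0),np.sin(yaw0)]; ty=d@[np.sin(yaw0),-np.cos(yaw0)]
        tw=-np.degrees(th+np.pi/2-yaw0)/6
        print(round(th,3),(tx/25).round(2),(ty/25).round(2),round(tw,2))
E
python3 - <<'E'
from arc import *
rows(np.array([655.,52.5]),1.686,[.115,.115,.1,.08,.055,.03,.005,-.02,-.045,-.07,-.1,-.2,-.3,-.4],[40,30]+[26]*12)
E
```

```text
0.115 -0.44 -0.02 0.0
0.115 -0.84 -0.02 0.0
0.1 -1.14 -0.0 0.15
0.08 -1.34 0.01 0.34
0.055 -1.58 0.03 0.57
0.03 -1.83 0.03 0.81
0.005 -2.07 0.04 1.05
-0.02 -2.31 0.03 1.29
-0.045 -2.56 0.02 1.53
-0.07 -2.8 0.01 1.77
-0.1 -3.09 -0.02 2.06
-0.2 -4.06 -0.17 3.01
-0.3 -5.0 -0.42 3.96
-0.4 -5.92 -0.77 4.92
```

>>> {"op": "servo_tool", "data": {"commands": [-0.4, 0, 0, 0, 1, -0.75, 0, 0, 0, 1, -0.95, 0, 0, 0.1, 1, -1.15, 0, 0, 0.2, 1, -1.35, 0, 0, 0.35, 1, -1.6, 0, 0, 0.6, 1, -1.85, 0, 0, 0.8, 1, -2.1, 0, 0, 1.05, 1, -2.3, 0, 0, 1.3, 1, -2.5, 0, 0, 1.5, 1]}}

```text
clock: 1.92
eef_pos: [662.2, -10.2, 33.8]
tool_rot: [-3.141, 0.0, 1.526]
force: [-0.1, 0.9, 1.5]
width: -0.3
```

```bash
cat > look.py <<'E'
from m import *
import sys
t=sys.argv[1]
for n in ["scene","side","wrist"]:
    im=ctrl.get_image(n);cv2.imwrite(f"pics/{n}{t}.png",im["img"])
    for c,st,_ in blobs(im["img"],(24,150,150),(34,255,255),1):
        p=plane(im,c,48);print(n,c,st[4],p.round(1),"th",np.arctan2(p[1]+26,p[0]-419).round(3))
s=ctrl.read_state();print(s["clock"],s["eef_pos"].round(1),s["tool_rot"].round(3),s["force"].round(1),s["width"])
E
python3 look.py 2
```

```text
scene [378.6 348.4] 661 [664.7 -39.5  48. ] th -0.055
side [434.3 254. ] 256 [660.3 -40.8  48. ] th -0.061
wrist [318.5 403.9] 175 [659.7 -45.6  48. ] th -0.081
2.0667 [662.  -10.5  33.6] [-3.141e+00  1.000e-03  1.528e+00] [-0.5 -0.2  0.5] -0.14222640391840424
```

View pics/scene2.png

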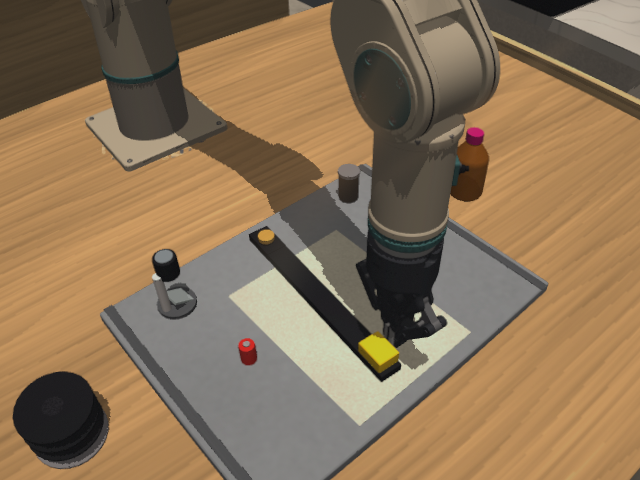

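The strip follows the fingers (tab now at (379,348), angle about -0.06). I'll continue.

```bash
python3 - <<'E'
from arc import *
rows(np.array([662.,-10.5]),1.527,[-.06,-.08,-.1,-.125,-.15,-.175,-.2,-.225,-.25,-.27,-.28],[29]*11)
E
```

```text
-0.06 -0.04 0.05 0.15
-0.08 -0.24 0.07 0.35
-0.1 -0.43 0.09 0.54
-0.125 -0.68 0.1 0.78
-0.15 -0.92 0.1 1.01
-0.175 -1.17 0.1 1.25
-0.2 -1.41 0.1 1.49
-0.225 -1.66 0.09 1.73
-0.25 -1.9 0.07 1.97
-0.27 -2.09 0.05 2.16
-0.28 -2.19 0.04 2.26
```

>>> {"op": "servo_tool", "data": {"commands": [-0.24, 0.05, 0, 0.35, 1, -0.48, 0.1, 0, 0.6, 1, -0.75, 0.1, 0, 0.85, 1, -1.0, 0.1, 0, 1.1, 1, -1.25, 0.1, 0, 1.35, 1, -1.5, 0.1, 0, 1.6, 1, -1.75, 0.1, 0, 1.8, 1, -1.95, 0.05, 0, 2.0, 1, -2.1, 0.05, 0, 2.2, 1, -2.2, 0.05, 0, 2.25, 1]}}

```text
clock: 2.9
eef_pos: [660.9, -65.2, 33.8]
tool_rot: [-3.141, 0.0, 1.291]
force: [-0.3, 1.2, 0.4]
width: 0.1
```

```bash
python3 look.py 3; python3 - <<'E'
from arc import *
s=ctrl.read_state()
rows(np.array(s["eef_pos"][:2]),s["tool_rot"][2],[-.28,-.3,-.32,-.34,-.36,-.38,-.4,-.42,-.44,-.46],[29]*10)
E
```

```text
scene [337.4 370.8] 676 [658.4 -95.1  48. ] th -0.281
side [452.1 278.3] 287 [653.4 -95.5  48. ] th -0.288
wrist [318.5 403.9] 175 [650.3 -98.3  48. ] th -0.303
3.05 [661.1 -64.8  33.8] [3.142 0.    1.293] [-0.5 -0.   0. ] 0.025749363837058694
-0.28 -0.03 -0.02 0.02
-0.3 -0.22 0.0 0.21
-0.32 -0.41 0.02 0.4
-0.34 -0.61 0.03 0.6
-0.36 -0.81 0.04 0.79
-0.38 -1.0 0.05 0.98
-0.4 -1.2 0.05 1.17
-0.42 -1.39 0.05 1.36
-0.44 -1.59 0.04 1.55
-0.46 -1.78 0.03 1.74
```

View pics/scene3.png

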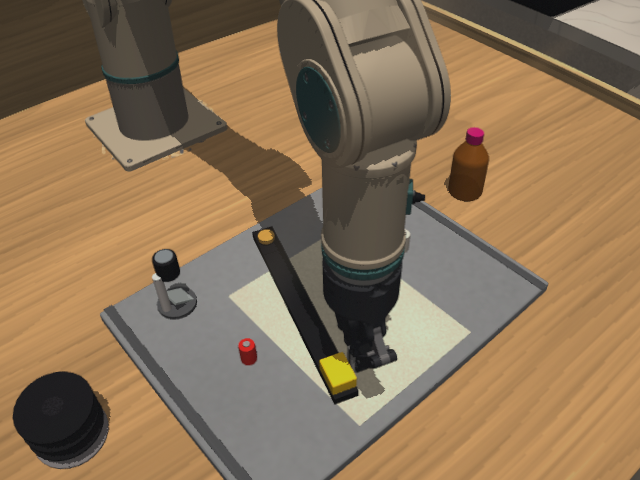

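Tab is at (337,371) and the strip at about -0.285. The red post at (248,351) is still well clear. I'll continue to about -0.46.

>>> {"op": "servo_tool", "data": {"commands": [-0.2, 0, 0, 0.2, 1, -0.4, 0, 0, 0.4, 1, -0.6, 0, 0, 0.6, 1, -0.8, 0.05, 0, 0.8, 1, -1.0, 0.05, 0, 1.0, 1, -1.2, 0.05, 0, 1.2, 1, -1.4, 0.05, 0, 1.35, 1, -1.55, 0.05, 0, 1.55, 1, -1.7, 0.05, 0, 1.7, 1, -1.8, 0.05, 0, 1.75, 1]}}

```text
clock: 3.88
eef_pos: [649.7, -108.7, 33.8]
tool_rot: [-3.141, 0.0, 1.108]
force: [-0.0, -0.7, 0.7]
width: 0.1
```

```bash
python3 look.py 4; python3 - <<'E'
from arc import *
s=ctrl.read_state()
rows(np.array(s["eef_pos"][:2]),s["tool_rot"][2],[-.46,-.48,-.5,-.51,-.52,-.53,-.54,-.55,-.56,-.57,-.58,-.59],[29]*12)
E
```

```text
scene [297.7 382.6] 625 [ 643.  -138.4   48. ] th -0.465
side [462.1 301.5] 294 [ 638.8 -138.1   48. ] th -0.471
wrist [318.5 403.9] 175 [ 632.9 -139.6   48. ] th -0.488
4.0333 [ 649.9 -108.5   33.8] [-3.142  0.     1.11 ] [-0.  -0.3 -0.6] 0.01647849589272462
-0.46 0.02 -0.02 -0.01
-0.48 -0.18 0.0 0.18
-0.5 -0.37 0.02 0.37
-0.51 -0.47 0.03 0.47
-0.52 -0.57 0.03 0.56
-0.53 -0.67 0.04 0.66
-0.54 -0.76 0.04 0.75
-0.55 -0.86 0.05 0.85
-0.56 -0.96 0.05 0.94
-0.57 -1.06 0.05 1.04
-0.58 -1.15 0.05 1.14
-0.59 -1.25 0.05 1.23
```

View pics/side4.png

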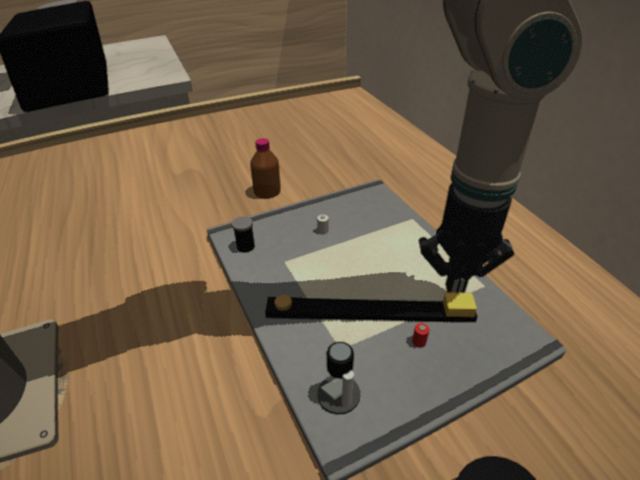

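The strip's edge is nearing the red post (421,335), at about -0.47. I'll slow down here.

>>> {"op": "servo_tool", "data": {"commands": [-0.1, 0, 0, 0.1, 1, -0.2, 0, 0, 0.2, 1, -0.3, 0, 0, 0.3, 1, -0.4, 0.05, 0, 0.4, 1, -0.5, 0.05, 0, 0.5, 1, -0.6, 0.05, 0, 0.6, 1, -0.7, 0.05, 0, 0.7, 1, -0.76, 0.05, 0, 0.75, 1, -0.82, 0.05, 0, 0.8, 1, -0.85, 0.05, 0, 0.85, 1]}}

```text
clock: 4.87
eef_pos: [641.6, -128.1, 33.8]
tool_rot: [3.142, 0.0, 1.02]
force: [1.9, 0.6, -0.8]
width: 0.2
```

```bash
python3 look.py 5; python3 - <<'E'
from arc import *
for n in ["side","scene"]:
    g=cv2.imread(f"pics/{n}5.png")
    c=(430,320) if n=="side" else (265,350)
    cv2.imwrite(f"pics/{n}5c.png",cv2.resize(g[c[1]-60:c[1]+60,c[0]-80:c[0]+80],None,fx=5,fy=5,interpolation=2))
E
```

```text
scene [277.4 385.7] 569 [ 632.3 -158.    48. ] th -0.554
side [465.1 313.3] 315 [ 629.5 -156.9   48. ] th -0.557
wrist [318.5 403.3] 163 [ 622.2 -156.9   48. ] th -0.572
5.0167 [ 641.6 -127.9   33.8] [-3.141  0.     1.021] [0.4 0.4 0.8] -0.22372689816939742
```

View pics/side5c.png

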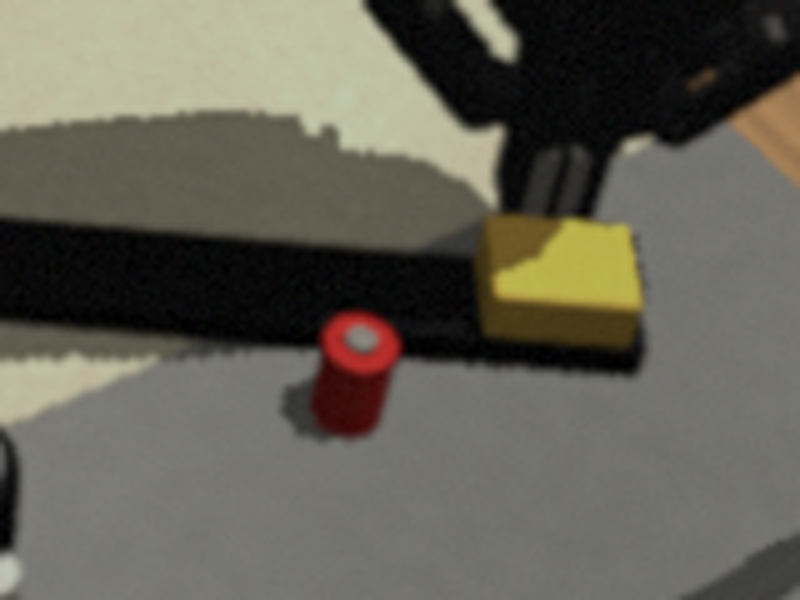

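View pics/scene5c.png

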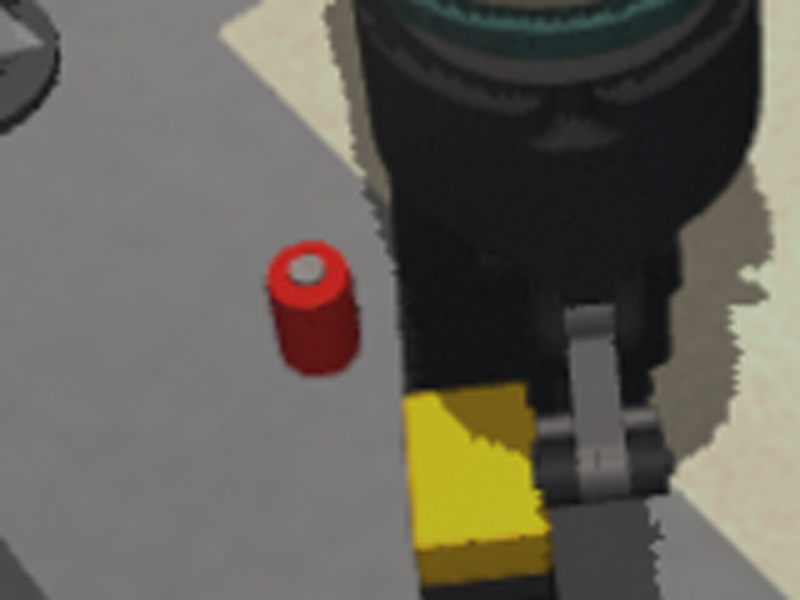

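In the scene view the gap to the post is about 10 mm, a bit more than the angles suggest. I'll creep forward while watching the force.

>>> {"op": "servo_tool", "data": {"commands": [-0.05, 0, 0, 0.05, 1, -0.1, 0, 0, 0.1, 1, -0.15, 0, 0, 0.15, 1, -0.2, 0, 0, 0.2, 1, -0.24, 0, 0, 0.25, 1, -0.26, 0, 0, 0.25, 1]}}

```text
clock: 5.52
eef_pos: [638.2, -133.6, 33.8]
tool_rot: [3.141, 0.0, 0.994]
force: [-0.1, 1.1, -0.2]
width: -0.3
```

```bash
python3 look.py 6; python3 - <<'E'
from arc import *
for n in ["scene"]:
    g=cv2.imread(f"pics/{n}6.png")
    c=(265,350)
    cv2.imwrite(f"pics/{n}6c.png",cv2.resize(g[c[1]-60:c[1]+60,c[0]-80:c[0]+80],None,fx=5,fy=5,interpolation=2))
E
```

```text
scene [270.8 386.3] 537 [ 628.4 -164.1   48. ] th -0.583
side [465.6 317.1] 327 [ 626.  -162.5   48. ] th -0.583
wrist [318.5 403.3] 163 [ 618. -162.   48.] th -0.599
5.6667 [ 638.1 -133.4   33.8] [-3.141  0.     0.995] [1.1 0.5 0.4] -0.04687650285848841
```

View pics/scene6c.png

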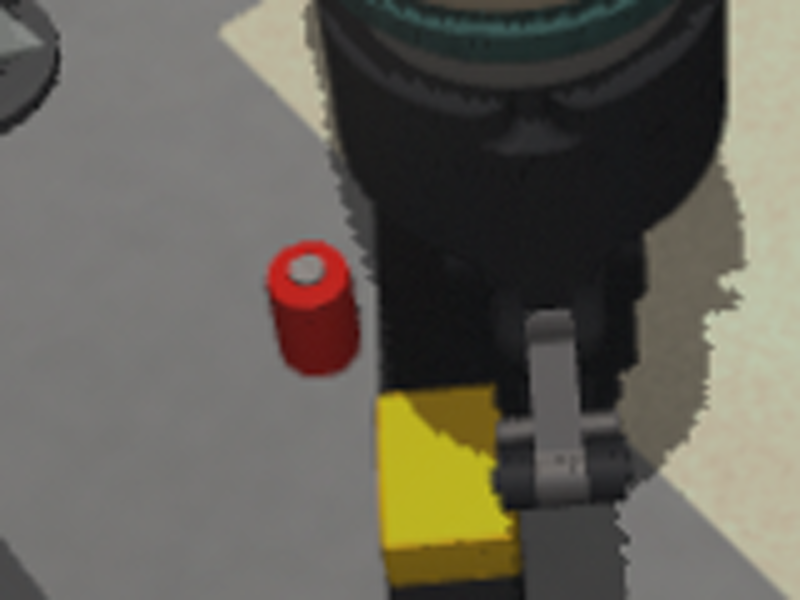

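The remaining gap is about 5 mm (strip edge at x=380, post edge at x=358, 4 px/mm in the crop). I'll creep again.

>>> {"op": "servo_tool", "data": {"commands": [-0.04, 0, 0, 0.05, 1, -0.08, 0, 0, 0.1, 1, -0.12, 0, 0, 0.1, 1, -0.16, 0, 0, 0.15, 1, -0.2, 0, 0, 0.2, 1, -0.2, 0, 0, 0.2, 1]}}

```text
clock: 6.17
eef_pos: [635.4, -137.8, 33.8]
tool_rot: [-3.142, 0.0, 0.973]
force: [0.3, 0.9, 0.3]
width: 0.2
```

```bash
python3 look.py 7; python3 - <<'E'
from arc import *
for n in ["scene"]:
    g=cv2.imread(f"pics/{n}7.png")
    c=(265,350)
    cv2.imwrite(f"pics/{n}7c.png",cv2.resize(g[c[1]-60:c[1]+60,c[0]-80:c[0]+80],None,fx=5,fy=5,interpolation=2))
E
```

```text
scene [265.3 386.5] 519 [ 624.9 -168.9   48. ] th -0.607
side [465.7 320.2] 332 [ 622.8 -166.9   48. ] th -0.605
wrist [318.5 403.3] 163 [ 614.6 -165.7   48. ] th -0.62
6.3167 [ 635.3 -137.6   33.8] [-3.141  0.     0.974] [-0.6 -0.4  0.8] 0.17908597248719588
```

View pics/scene7c.png

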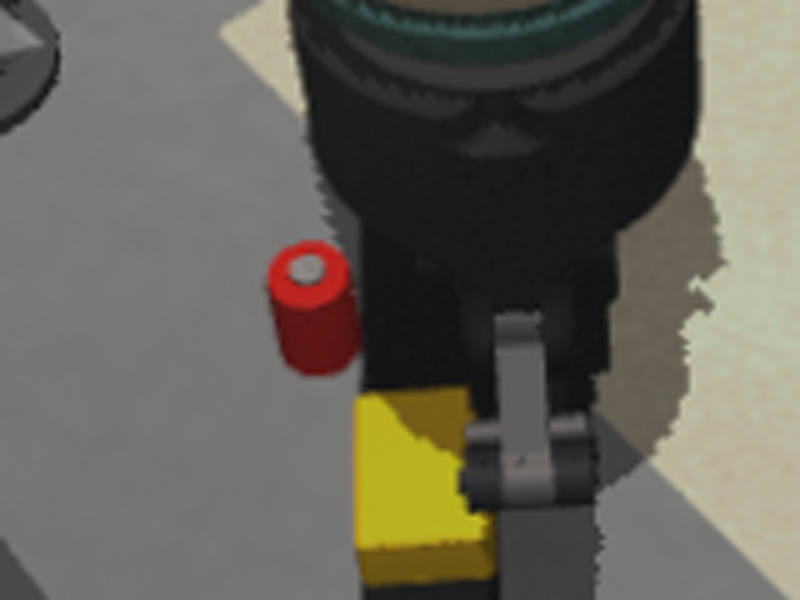

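Only 1–2 mm is left. One last creep of about 2.5 mm in 0.5 mm rows.

>>> {"op": "servo_tool", "data": {"commands": [-0.02, 0, 0, 0, 1, -0.04, 0, 0, 0, 1, -0.06, 0, 0, 0, 1, -0.08, 0, 0, 0, 1, -0.1, 0, 0, 0, 1]}}

```text
clock: 6.73
eef_pos: [634.9, -138.5, 34.0]
tool_rot: [3.141, -0.002, 0.974]
force: [0.8, 2.5, 2.3]
width: -0.1
```

```bash
python3 look.py 8
```

```text
scene [264.5 386.8] 508 [ 624.7 -169.8   48. ] th -0.61
side [466.  320.6] 327 [ 622.7 -167.6   48. ] th -0.607
wrist [318.5 403.3] 163 [ 614.  -166.6   48. ] th -0.625
6.8833 [ 634.8 -138.5   34. ] [ 3.141e+00 -2.000e-03  9.750e-01] [0.8 4.1 1.3] 0.011316979638121118
```

Contact: the tool moved less than 1 mm of the 2.5 mm commanded, and the force rose to 4 N. I'll back straight off, then go up.

>>> {"op": "servo_tool", "data": {"commands": [0.05, 0, 0, 0, 1, 0.15, 0, 0, 0, 1, 0.4, 0, 0, 0, 1, 0.8, 0, 0, 0, 1, 1.2, 0, 0, 0, 1, 1.2, 0, -1, 0, 1, 1.2, 0, -2, 0, 1, 1.2, 0, -3, 0, 1, 1.2, 0, -4, 0, 1, 1.2, 0, -4, 0, 1]}}

```text
clock: 7.72
eef_pos: [655.0, -114.5, 139.3]
tool_rot: [3.133, -0.004, 0.975]
force: [0.3, -0.1, 0.7]
width: 0.0
```

```bash
python3 look.py 9; python3 - <<'E'
from m import *
for n,px in [("scene",(177,302)),("side",(339,394))]: pass
import cv2
a=cv2.imread("pics/side9.png");b=cv2.imread("pics/side0.png")
for n,(x,y,X,Y) in {"scene":(145,245,200,320),"side":(315,338,365,415)}.items():
    d=cv2.absdiff(cv2.imread(f"pics/{n}9.png"),cv2.imread(f"pics/{n}0.png"))[y:Y,x:X];print(n,"magnifier diff",d.mean(),d.max())
for n,c in [("scene",(265,320)),("side",(390,320))]:
    g=cv2.imread(f"pics/{n}9.png");x=max(c[0]-120,0);y=c[1]-90
    cv2.imwrite(f"pics/{n}9c.png",cv2.resize(g[y:y+180,x:x+240],None,fx=3,fy=3,interpolation=2))
E
```

```text
scene [268.4 383.3] 783 [ 623.7 -163.9   48. ] th -0.593
side [462.3 318.9] 436 [ 620.1 -163.1   48. ] th -0.599
wrist [342.7 304.7] 58 [ 641.5 -157.2   48. ] th -0.533
7.8667 [ 651.1 -113.8  133.6] [-3.141 -0.     0.975] [-0.6 -0.   0.6] 0.3280095266378253
scene magnifier diff 0.405979797979798 5
side magnifier diff 7.904848484848485 18
```

View pics/scene9c.png

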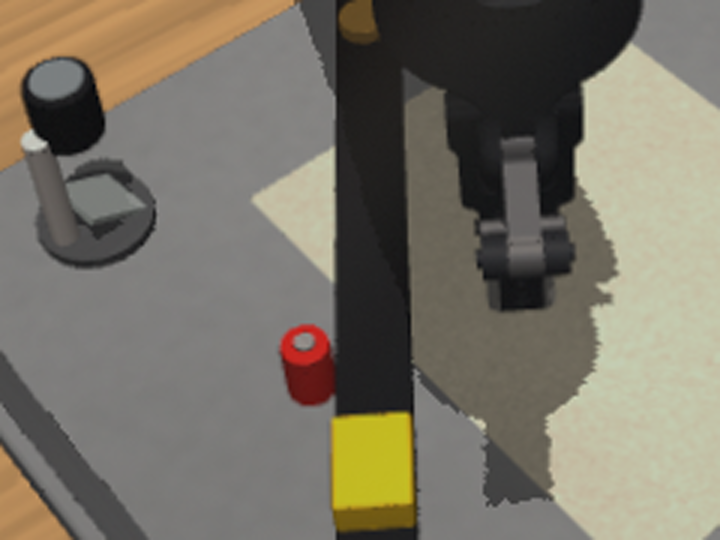

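View pics/side9c.png

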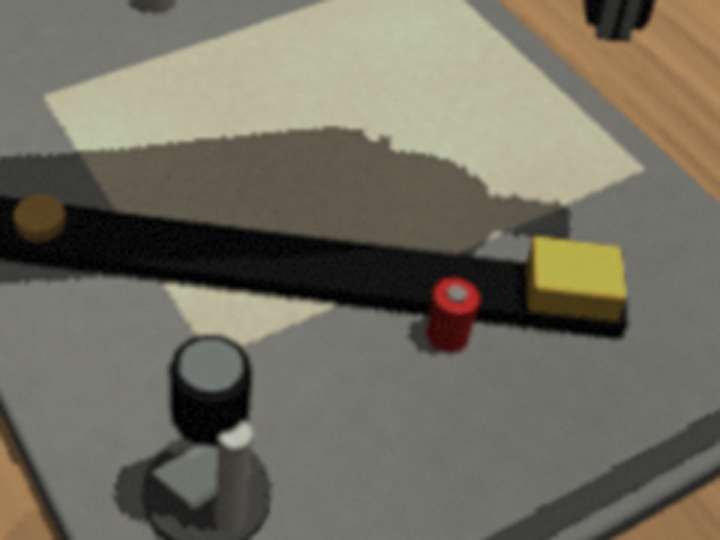

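The strip lies against the red post (no visible gap), the magnifier is unmoved, and the gripper is about 100 mm above the board. Handing in.

```bash
python3 -c "
from cell import ctrl
print(ctrl.finish_job())"
```

```text
the job is handed in; nothing more can be done
None
```

I pushed the tab clockwise with closed fingers until the strip met the red post. Then I backed off sideways, lifted clear and handed the job in at about 8 s of the 34 s allowed.

**Last checks**
- **Contact:** the measured tool force rose to about 4 N as the strip met the post. After release, the scene view shows 1 mm of gap or less.
- **Magnifier:** its pixels in the scene view match the start picture. The side view differs by up to 18 grey levels. I took that as a brightness change and did not check it further, since the magnifier stands in the same place.
- **Gripper:** it was about 115 mm above the board and touching nothing.

**Disagreement:** my first estimate put contact at a strip angle of -0.58 rad. While the fingers were still pressing, the tab read -0.61 rad, and -0.59 to -0.60 rad once they were away. The fingers were hiding part of the tab in the earlier views, and the calibration is only good to about 2 mm. I therefore judged contact by the force and the visible gap.

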